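# Set the can sealer for tall cans and press start

## Robot

A 6-joint arm with a two-finger parallel gripper is mounted at the origin on the work surface. World frame = base frame: x ahead of the robot, y to its left, z up, the work surface at z = 0. Lengths are in mm, angles in rad, forces in N, time in s.
With the tool pointing down it reaches from about 350 to 775 mm from the base axis. Payload 7.3 kg.
Tool frame: the origin (TCP) lies at the very end of the fingers, on their centre line; the grasp point (between the pads) lies 19 mm behind it; z points along the fingers, x is the direction in which the jaws open and shut, and the axes are right-handed (so a half turn about z gives the same grasp; the last joint's range is limited). The gripper opens to 92 mm and grips with 3 to 60 N. Pads are 19 mm wide; open, the fingers measure 130 mm over their backs; the gripper's body (75 mm by 190 mm) begins 47 mm behind the grasp point.
Start: joints at [1.041, 0.342, 1.524, -0, 1.275, -0.146], TCP at [196.572, 486.831, 226.741] pointing down, gripper open.
Joint ranges: [-2.53, 2.53], [-0.77, 2.02], [0.04, 2.7], [-1, 4.14], [0.28, 2.66], [-3.11, 3.11]. Speed limits (rad/s): [2.57, 2.57, 3.14, 3.14, 3.14, 3.14].

## Interface

Orientations are given as [roll, pitch, yaw] about the fixed x, y, z axes, in that order (R = Rz(yaw) Ry(pitch) Rx(roll)).
In Python, from plant import bot, capture, camera_params gives the robot as it stands.
- The arm moves only by the shell command python3 -m jog 'ROWS' [OPENING]. ROWS is a JSON object of lists of equal length, an entry for each row: "xyz": the shift along the world's x, y, z as a fraction of full scale, a list of three; "angular": the turn, a rotation vector about the world's x, y, z as a fraction of full scale, a list of three. In form: {"xyz": [[x, y, z], ...], "angular": [[wx, wy, wz], ...]}. A call has 1 to 10 rows; each row shifts and turns the pose as measured when the row begins; what a row does not reach is not made up. Full scale, the value 1, is 2 cm for a shift and 6 degrees for a turn. A row lasts 1/10 s, in which the tool goes at most 50 mm and 8.59 degrees, less where a joint would pass 70% of its speed; a pose out of reach is approached as far as the arm can. A call with a number of a shift or a turn outside -1 to 1 is refused whole. A call with a gripper value outside its range is refused whole. OPENING is the closure, from -1 (fully open) to 1 (shut), set as the call begins (- or left out, the last holds). The fingers move at their own pace and stop on an object; the grip force is fixed at half the most. Time passes only in rows, so rows that do not move let the fingers close. It gives the time, the measured TCP pose, the force and the opening at its end, in the units of the state.
- bot.get_obs(): the state, without advancing time (a new reading comes with each control period).
- capture(name): name is "scene" or "top"; returns the picture (384x512x3 uint8, red, green, blue); there is no depth.
- camera_params(name): a dict with "fx", "fy", "cx", "cy" (pixels), "rvec" (rotation vector, rad) and "tvec" (3), from world to camera coordinates, as OpenCV has them. Camera axes: x right, y down, z forward; pixel columns grow to the right and rows downward; lengths in mm; the calibration is good to about 2 mm. A picture is of the moment at which its call begins. camera_params takes no time and is no camera call.
- bot.close_job(): hands the job in, once; it reports no verdict.
The state is a dict: "time": time; "joint_positions": joint angles; "dq": joint speeds; "tau": joint torques, N m; "tool_pos": TCP position; "tcp_rot": TCP orientation; "contact_force": force on the tool from outside, world axes, zero at the start; "moment": the same for the moment, N m; "grip_width": finger opening in mm.
Only numpy, scipy, OpenCV 4.12 (cv2) and the standard library are available. Lean on these libraries where they do the work, as an engineer would, in place of code of your own. Each camera call takes 0.05 s, during which the arm holds its last target.

## Task

Set the can sealer for tall cans and start it: with your fingertips, gently push the black selector along its track all the way to the end with the orange stripe, and only then gently press the green start button fully down and let it come back up. Grasp nothing and do not squeeze the selector; keep off the red, yellow and blue buttons, and leave the cans, the chuck and the stack of lids where they stand.

Things in the scene. Friction and masses are not known exactly. Their poses are not given: they have to be found in the camera images.
- desk: The sealer's operator desk: a fixed dark steel slab, 220 mm (its x) by 440 mm (its y), 50 mm high, with thin brass strips along its long edges. Origin at the centre of its underside, on the counter; z up. The selector lies on its +y half, the four buttons in a two by two square (70 mm apart, centre to centre) on its -y half; the places of the four colours change.
- selector_base: The selector's fixed grey track on the desk: 40 mm (x) by 170 mm (y) by 14 mm high, an orange stripe across its +y end. Origin at the centre of its underside, on the desk's top; the selector runs along its +y axis.
- selector_top (a point): Centre of the top of the black selector grip, an upright block with a white line, 28 mm (x) by 20 mm (y, along the track) by 40 mm tall; this top is 54.5 mm above the desk's top. It slides along the y axis of the track and stays where it is left; moving it takes about 2 N; a firm stop ends each way. Axes as those of the track.
- selector (a joint): How far the selector stands from the unmarked end of its track, in m: 0 = that end (grip 60 mm to the -y side of the track's origin), 0.12 = against the stop at the orange-striped end (60 mm to the +y side). It starts between 0 and 0.05.
- start_top (a point): Centre of the top of the green start button's cap, a round cap 34 mm across; when not pressed it is 22 mm above the desk's top, 10 mm above its aluminium housing (50 mm across). z up.
- start (a joint): How far the green button is pressed, in m: 0 = up, 0.006 = fully down. A spring lifts it; it begins to move at about 1.5 N and is fully down at about 5 N.
- start_base: The green start button's fixed housing, 50 mm across and 12 mm high, with its cap; origin at the centre of its underside, on the desk's top.
- stop: The red cap of the stop button; must not be touched. A round push button like the green one (cap 34 mm across in an aluminium housing 50 mm across). Its origin is on the button's axis, 18 mm below the top of the cap, 4 mm above the desk's top; z up.
- jog: The yellow cap of the jog button; must not be touched. A round push button like the green one (cap 34 mm across in an aluminium housing 50 mm across). Its origin is on the button's axis, 18 mm below the top of the cap, 4 mm above the desk's top; z up.
- feed: The blue cap of the lid feed button; must not be touched. A round push button like the green one (cap 34 mm across in an aluminium housing 50 mm across). Its origin is on the button's axis, 18 mm below the top of the cap, 4 mm above the desk's top; z up.
- can_a: Loose full drinks can with a green band, 66 mm across, 115 mm tall; a bystander. Origin at the centre of its underside.
- can_b: Loose full drinks can with a yellow band, 66 mm across, 115 mm tall; a bystander. Origin at the centre of its underside.
- chuck: Loose steel chuck with a white plastic puck on top, 62 mm across, 68 mm tall; a bystander. Origin at the centre of its underside.
- lids: Loose stack of aluminium can lids, 54 mm across, 24 mm tall; a bystander on the robot's side of the desk. Origin at the centre of its underside.
- sachets: Fixed clear open box of blue sachets, 130 mm (x) by 100 mm (y) by 90 mm high, standing past the desk's -y end; a bystander. Origin at the centre of its underside.

How it is judged:
By the outcome, as a careful person would: the job done as asked, in the order asked, and still so for the second after the job is handed in, with the robot touching nothing.
It also fails if it takes over 43 s, if anything falls off the work surface, if the arm or the gripper's body presses on something with over 40 N, if the wrist force passes 120 N, or if a joint passes its speed limit or range.

## Working session

There is one attempt and no reset: what is moved stays moved. The work goes in short steps, Python scripts to look and compute and a shell command to move; the robot and the scene stay as the last step left them, time stands still between calls to the robot, and variables do not carry over. Pictures are saved under pics/ and viewed, and the job is handed in when it is done.

```bash
mkdir -p pics; ls; python3 - <<'E'
from plant import bot,capture,camera_params
import cv2
for n in("scene","top"):
    cv2.imwrite(f"pics/{n}0.png",cv2.cvtColor(capture(n),cv2.COLOR_RGB2BGR)); print(camera_params(n))
print(bot.get_obs())
E
```

```text
pics
{'fx': 405.05404615893013, 'fy': 405.05404615893013, 'cx': 257.83625202810873, 'cy': 194.83007221994347, 'rvec': array([ 0.77759265,  2.76728843, -0.81169356]), 'tvec': array([ 524.03153003, -168.47465728, 1076.93615633])}
{'fx': 373.5889244764799, 'fy': 373.5889244764799, 'cx': 258.6863356679901, 'cy': 188.05201597393614, 'rvec': array([ 2.1789357 , -2.20165413,  0.03113215]), 'tvec': array([ -33.41246674,  579.49528906, 1015.40109689])}
{'time': 0.1, 'joint_positions': array([ 1.04099678e+00,  3.42629348e-01,  1.52491121e+00,  5.73051893e-06,
        1.27541152e+00, -1.46005445e-01]), 'dq': array([ 0.00173268, -0.00134833, -0.00267284, -0.000135  ,  0.00140712,
       -0.00063638]), 'tau': array([ 2.69392709e-03, -4.32003021e+01, -2.44695801e+01,  7.21383607e-02,
        5.25673782e-02, -1.07926169e-05]), 'tool_pos': array([196.37707925, 486.49870629, 226.13035438]), 'tcp_rot': array([-3.14138945e+00,  1.34416762e-03,  1.18700068e+00]), 'contact_force': array([-0.55012707, -0.8491655 ,  0.10424403]), 'moment': array([-0.00861914, -0.0303159 , -0.0189735 ]), 'grip_width': 92.41010905877128}
```

View pics/scene0.png

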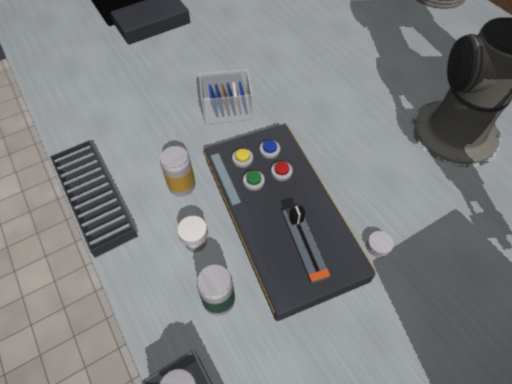

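View pics/top0.png

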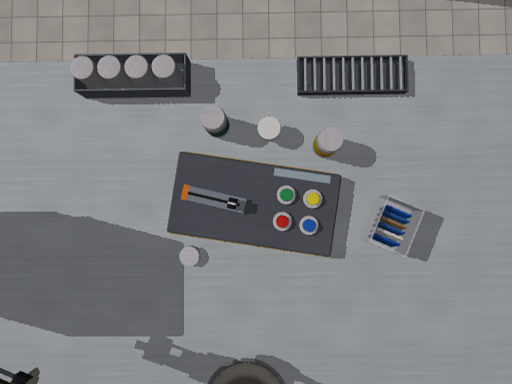

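The top view shows the green cap at about (286,195), with red at (283,222), yellow at (313,199) and blue at (309,226). The orange end is at about (185,193) and the selector grip at about (233,203). Next I'll measure these by colour masks and ray casting.

```bash
cat > h.py <<'E'
import numpy as np,cv2
from plant import camera_params
def ray(n,u,v,z):
    c=camera_params(n);R=cv2.Rodrigues(c['rvec'])[0];t=c['tvec']
    o=-R.T@t;d=R.T@np.array([(u-c['cx'])/c['fx'],(v-c['cy'])/c['fy'],1.])
    return o+d*(z-o[2])/d[2]
def proj(n,p):
    c=camera_params(n);K=np.array([[c['fx'],0,c['cx']],[0,c['fy'],c['cy']],[0,0,1]])
    return cv2.projectPoints(np.float64(p).reshape(-1,1,3),c['rvec'],c['tvec'],K,None)[0].reshape(-1,2)
E
python3 - <<'E'
import cv2,numpy as np
from h import *
H={'green':(50,85,72),'yellow':(22,34,72),'blue':(105,125,72),'orange':(5,16,64),'red':(175,180,72)}
box={'top':(165,150,345,260),'scene':(205,125,375,315)}
for n in('top','scene'):
    im=cv2.imread(f'pics/{n}0.png');hs=cv2.cvtColor(im,cv2.COLOR_BGR2HSV)
    x0,y0,x1,y1=box[n];m0=np.zeros(im.shape[:2],np.uint8);m0[y0:y1,x0:x1]=255
    for k,(a,b,z) in H.items():
        m=cv2.inRange(hs,(a,130,60),(b,255,255))&m0
        if k=='red': m|=cv2.inRange(hs,(0,130,60),(4,255,255))&m0
        N,L,S,C=cv2.connectedComponentsWithStats(m)
        for i in range(1,N):
            if S[i,4]>40: print(n,k,S[i],C[i].round(1),ray(n,*C[i],z).round(1))
    x0,y0,x1,y1=(170,150,350,260) if n=='top' else (210,130,380,310)
    c=im[175:225,170:270] if n=='top' else im[190:290,265:345]
    cv2.imwrite(f'pics/{n}crop.png',cv2.resize(c,None,fx=6,fy=6,interpolation=cv2.INTER_CUBIC))
E
```

```text
top green [281 189  11  12 111] [286.  194.4] [ 559.3 -111.1   72. ]
top yellow [315 150  17   7  52] [321.9 153.1] [ 665.4 -205.4   72. ]
top yellow [307 193  12  12 120] [312.6 198.4] [ 548.1 -179.3   72. ]
top blue [303 220  12  12 117] [308.7 225.1] [ 479.6 -168.3   72. ]
top orange [181 184   8  16  89] [184.4 191.8] [568.9 154.5  64. ]
top red [276 215  13  13 119] [282.  221.1] [490.4 -99.7  72. ]
scene green [248 172  12  12 120] [253.5 177.4] [ 560.4 -106.9   72. ]
scene yellow [236 149  13  13 134] [242.1 154.6] [ 549.5 -176.2   72. ]
scene blue [263 140  13  13 129] [269.4 145.8] [ 481.2 -165.6   72. ]
scene orange [309 269  21  12 150] [319.1 274.6] [567.9 153.6  64. ]
scene red [275 161  14  14 146] [281.5 167.7] [491.8 -97.   72. ]
```

View pics/topcrop.png

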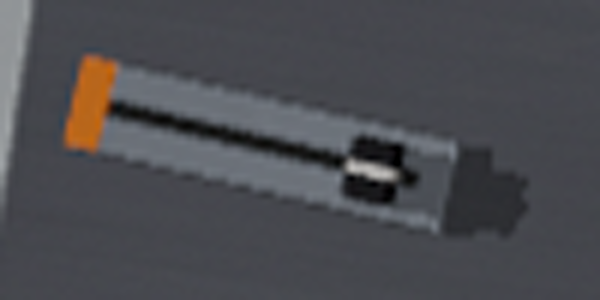

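View pics/scenecrop.png

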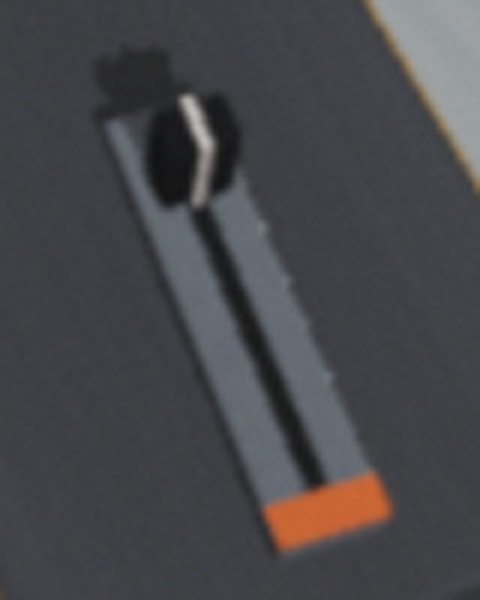

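```bash
python3 - <<'E'
from h import *
a=ray('top',170+448/6,175+188/6,64);b=ray('top',170+75/6,175+101/6,64)
print(a,b,np.linalg.norm(b-a),np.degrees(np.arctan2(-(b-a)[0],(b-a)[1])))
a2=ray('scene',265+118/6,190+110/6,64);b2=ray('scene',265+337/6,190+525/6,64)
for q in [(102,118),(282,550),(393,513)]: print('sc',ray('scene',265+q[0]/6,190+q[1]/6,64).round(1))
m=(a+b)/2;print('mid',m)
s=ray('top',170+372/6,175+169/6,104.5);print('sel',s)
# scene: white line on top from (185,97) to (208,150)
print('sc line',ray('scene',265+185/6,190+97/6,104.5),ray('scene',265+208/6,190+150/6,104.5))
y=(b-a)/np.linalg.norm(b-a);print('y',y,'q',(s-m)@y*1+60,'perp',(s-m)[:2]@[y[1],-y[0]])
print('end',m+60*y)
for k,p in dict(lids=(190,255,24),can_a=(213,117,115),chuck=(269,128,68),can_b=(330,140,115)).items(): print(k,ray('top',*p))
E
```

```text
[529.41300302  -3.18575464  64.        ] [569.01808007 159.67615343  64.        ] 167.6083626469558 -13.667991637891772
sc [548.9  -7.3  64. ]
sc [588.2 158.2  64. ]
sc [550.  166.8  64. ]
mid [549.21554154  78.24519939  64.        ]
sel [537.78106423  26.29045836 104.5       ]
sc line [535.16974096  19.41674424 104.5       ] [540.31544744  40.64926342 104.5       ]
y [0.23629535 0.97168128 0.        ] q 6.814636974131943 perp 1.165996281373273
end [563.39326266 136.54607609  64.        ]
lids [399.09025984 148.27617552  24.        ]
can_a [753.87649361  71.56195881 115.        ]
chuck [733.93685601 -68.95601073  68.        ]
can_b [ 692.08624359 -219.51489519  115.        ]
```

The track's yaw is about -13.5°, with its y axis along (0.235, 0.972). The selector is at about (538, 28) with q near 8 mm, and green is at about (560,-109). The track length and button spacing match the given sizes. I'll close the fingers and travel to just behind the selector.

```bash
python3 -m jog '{"xyz":[[0.67,-1,0],[0.67,-1,0],[0.67,-1,0],[0.67,-1,0],[0.67,-1,0],[0.67,-1,0],[0.67,-1,0],[0.67,-1,0],[0.67,-1,0],[0.67,-1,0]],"angular":[[0,0,-1],[0,0,-1],[0,0,-1],[0,0,-1],[0,0,-1],[0,0,-1],[0,0,-1],[0,0,-1],[0,0,-1],[0,0,-1]]}' 1
python3 -m jog '{"xyz":[[0.67,-1,0],[0.67,-1,0],[0.67,-1,0],[0.67,-1,0],[0.67,-1,0],[0.67,-1,0],[0.67,-1,0],[0.67,-1,0],[0.67,-1,0],[0.67,-1,0]],"angular":[[0,0,-1],[0,0,-1],[0,0,-1],[0,0,-0.5],[0,0,0],[0,0,0],[0,0,0],[0,0,0],[0,0,0],[0,0,0]]}'
```

```text
time: 1.1
tool_pos: [331.0, 279.1, 222.3]
tcp_rot: [3.141, 0.009, 0.104]
contact_force: [0.2, -0.5, -0.4]
grip_width: 16.2
time: 2.1
tool_pos: [467.4, 69.3, 219.7]
tcp_rot: [3.138, 0.015, -0.282]
contact_force: [1.0, -0.2, -0.2]
grip_width: 0.2
```

```bash
python3 -m jog '{"xyz":[[0.78,-0.94,0],[0.78,-0.94,0],[0.78,-0.94,-0.5],[0.78,-0.94,-1],[0,0,-1],[0,0,-1],[0,0,-0.5],[0,0,0]],"angular":[[0,0,0.4],[0,0,0],[0,-0.14,0],[0,0,0],[0,0,0],[0,0,0],[0,0,0],[0,0,0]]}'
python3 - <<'E'
from plant import capture
import cv2
for n in("scene","top"):
    im=cv2.cvtColor(capture(n),cv2.COLOR_RGB2BGR);c=im[100:320,180:400] if n=="scene" else im[140:260,160:350]
    cv2.imwrite(f"pics/{n}1.png",cv2.resize(c,None,fx=2.5,fy=2.5))
E
```

```text
time: 2.9
tool_pos: [532.3, -12.8, 134.5]
tcp_rot: [3.141, 0.004, -0.243]
contact_force: [0.6, -0.0, -0.1]
grip_width: 0.2
```

View pics/scene1.png

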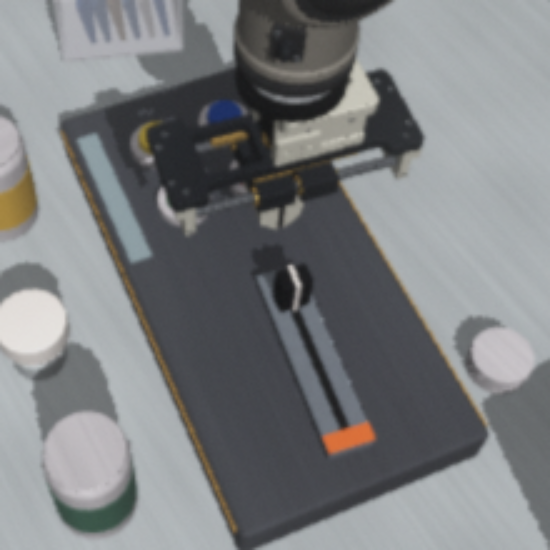

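View pics/top1.png

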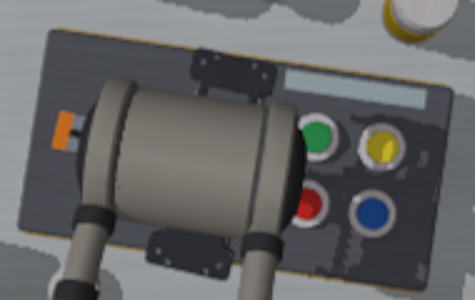

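The view is clear: the fingertips are behind the selector, above the desk. Next I'll centre them and lower to about z=82.

```bash
python3 -m jog '{"xyz":[[-0.25,0,-0.9],[0,0,-0.9],[0,0,-0.6],[0,0,-0.2],[0,0,0]],"angular":[[0,0,0],[0,0,0],[0,0,0],[0,0,0],[0,0,0]]}'
```

```text
time: 3.5
tool_pos: [531.8, -12.4, 88.3]
tcp_rot: [-3.141, -0.011, -0.241]
contact_force: [-0.8, 0.3, -0.4]
grip_width: 0.5
```

```bash
python3 -m jog '{"xyz":[[0.06,0.25,0],[0.06,0.25,0],[0.06,0.25,0],[0.06,0.25,0],[0.06,0.25,0]],"angular":[[0,0,0],[0,0,0],[0,0,0],[0,0,0],[0,0,0]]}'
```

```text
time: 4.0
tool_pos: [539.7, 14.0, 90.7]
tcp_rot: [-3.141, -0.015, -0.241]
contact_force: [-1.2, -1.8, -2.4]
grip_width: 0.2
```

```bash
python3 -m jog '{"xyz":[[-0.1,-0.4,0],[-0.2,0,-0.2],[-0.2,0,-0.2],[0,0,0]],"angular":[[0,0.14,0],[0,0,0],[0,0,0],[0,0,0]]}'
```

```text
time: 4.4
tool_pos: [528.9, 6.3, 82.1]
tcp_rot: [3.139, 0.001, -0.24]
contact_force: [-0.3, 0.7, -0.3]
grip_width: 0.4
```

```bash
python3 -m jog '{"xyz":[[0.1,0.2,0],[0.08,0.25,0],[0.06,0.25,0],[0.06,0.25,0],[0.06,0.25,0]],"angular":[[0,0,0],[0,0,0],[0,0,0],[0,0,0],[0,0,0]]}'
```

```text
time: 4.9
tool_pos: [536.3, 31.2, 81.9]
tcp_rot: [3.138, 0.001, -0.241]
contact_force: [-0.3, -1.4, -0.2]
grip_width: 0.5
```

```bash
python3 -m jog '{"xyz":[[0.06,0.25,0],[0.06,0.25,0],[0.06,0.25,0],[0.06,0.25,0],[0.06,0.25,0],[0.06,0.25,0],[0.06,0.25,0]],"angular":[[0,0,0],[0,0,0],[0,0,0],[0,0,0],[0,0,0],[0,0,0],[0,0,0]]}'
```

```text
time: 5.6
tool_pos: [545.6, 69.5, 81.9]
tcp_rot: [3.138, 0.001, -0.241]
contact_force: [0.3, -2.0, 0.4]
grip_width: 0.6
```

```bash
python3 -m jog '{"xyz":[[0.06,0.25,0],[0.06,0.25,0],[0.06,0.25,0],[0.06,0.25,0],[0.06,0.2,0],[0.04,0.15,0]],"angular":[[0,0,0],[0,0,0],[0,0,0],[0,0,0],[0,0,0],[0,0,0]]}'
```

```text
time: 6.2
tool_pos: [552.9, 99.2, 81.9]
tcp_rot: [3.137, 0.001, -0.241]
contact_force: [-0.6, -1.1, 0.2]
grip_width: 0.5
```

```bash
python3 -m jog '{"xyz":[[0.03,0.12,0],[0.03,0.12,0],[0.03,0.12,0],[0.02,0.1,0]],"angular":[[0,0,0],[0,0,0],[0,0,0],[0,0,0]]}'
python3 -m jog '{"xyz":[[0.02,0.08,0],[0.02,0.08,0]],"angular":[[0,0,0],[0,0,0]]}'
```

```text
time: 6.6
tool_pos: [555.3, 109.3, 81.9]
tcp_rot: [3.137, 0.001, -0.24]
contact_force: [1.2, -1.6, 0.4]
grip_width: 0.8
time: 6.8
tool_pos: [556.2, 112.7, 81.9]
tcp_rot: [3.137, 0.001, -0.241]
contact_force: [0.2, -1.8, 0.5]
grip_width: 0.2
```

```bash
python3 -m jog '{"xyz":[[0.02,0.07,0],[0.02,0.07,0]],"angular":[[0,0,0],[0,0,0]]}'
python3 -m jog '{"xyz":[[0.02,0.07,0]],"angular":[[0,0,0]]}'
python3 -m jog '{"xyz":[[0.02,0.07,0]],"angular":[[0,0,0]]}'
```

```text
time: 7.0
tool_pos: [556.9, 115.7, 81.9]
tcp_rot: [3.137, 0.002, -0.241]
contact_force: [-0.9, -1.1, -0.4]
grip_width: 0.2
time: 7.1
tool_pos: [557.2, 116.9, 81.9]
tcp_rot: [3.137, 0.002, -0.24]
contact_force: [-2.0, -8.4, 1.8]
grip_width: 0.1
time: 7.2
tool_pos: [557.2, 117.0, 82.0]
tcp_rot: [3.134, 0.002, -0.24]
contact_force: [-2.6, -12.2, 2.7]
grip_width: 0.8
```

The firm stop was met at y≈117, exactly as predicted, with about 12 N. I'll back off, rise and look.

```bash
python3 -m jog '{"xyz":[[-0.06,-0.25,0],[-0.12,-0.5,0],[-0.12,-0.5,0.3],[0,-0.5,1],[0,-1,1],[0,-1,0],[0,-1,0],[0,-1,0],[0,-1,0],[0,-1,0]],"angular":[[0,0,0],[0,0,0],[0,0,0],[0,0,0],[0,0,0],[0,0,0],[0,0,0],[0,0,0],[0,0,0],[0,0,0]]}'
python3 - <<'E'
from plant import capture
import cv2
from h import *
for n in("scene","top"):
    im=cv2.cvtColor(capture(n),cv2.COLOR_RGB2BGR);c=im[100:320,180:400] if n=="scene" else im[140:260,160:350]
    cv2.imwrite(f"pics/{n}2.png",cv2.resize(c,None,fx=2.5,fy=2.5))
    cv2.imwrite(f"pics/{n}2raw.png",im)
print(proj('scene',[[563.4,136.5,104.5]]))
E
```

```text
time: 8.2
tool_pos: [550.1, -45.4, 133.7]
tcp_rot: [3.138, -0.003, -0.239]
contact_force: [1.0, 0.5, 0.2]
grip_width: 0.2
[[318.43242968 258.06285428]]
```

View pics/scene2.png

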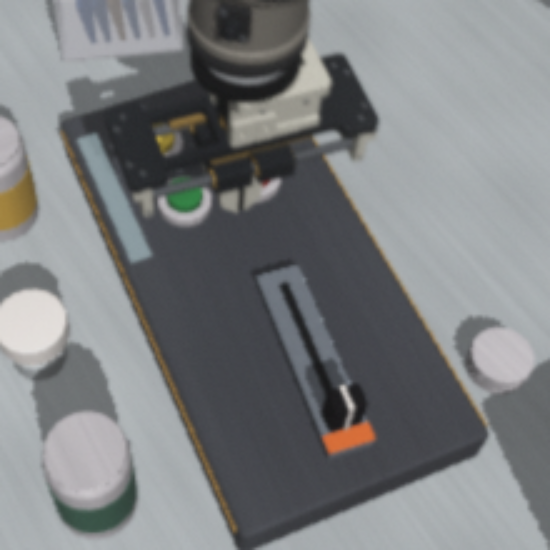

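View pics/top2.png

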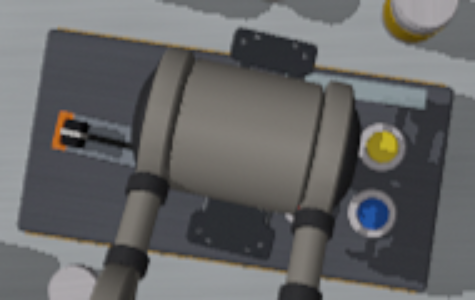

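The selector's top is at about (318,258) in the scene view, matching the prediction for the stop, right at the orange stripe. Next I'll go over the green button.

```bash
python3 -m jog '{"xyz":[[0.13,-0.75,0],[0.13,-0.75,0],[0.13,-0.75,0],[0.1,-0.5,0],[0,0,-0.8],[0,0,-0.8],[0,0,0]],"angular":[[0,0,0],[0,0,0],[0,0,0],[0,0,0],[0,0,0],[0,0,0],[0,0,0]]}'
```

```text
time: 9.0
tool_pos: [561.0, -105.8, 102.5]
tcp_rot: [3.139, -0.006, -0.244]
contact_force: [0.5, 0.5, 0.2]
grip_width: 0.5
```

```bash
python3 -m jog '{"xyz":[[-0.05,-0.14,-0.35],[0,0,-0.35],[0,0,-0.2],[0,0,0]],"angular":[[0,0,0],[0,0,0],[0,0,0],[0,0,0]]}'
python3 - <<'E'
from plant import capture
import cv2
im=cv2.cvtColor(capture("scene"),cv2.COLOR_RGB2BGR)
cv2.imwrite("pics/scene3.png",cv2.resize(im[110:230,200:340],None,fx=5,fy=5,interpolation=cv2.INTER_CUBIC))
E
```

```text
time: 9.4
tool_pos: [560.7, -109.1, 84.5]
tcp_rot: [3.139, -0.007, -0.244]
contact_force: [-0.1, 0.6, 0.1]
grip_width: 0.5
```

View pics/scene3.png

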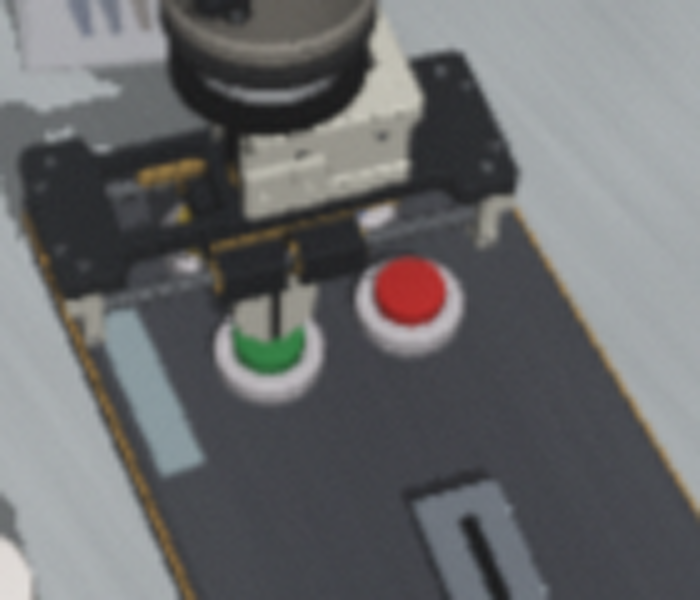

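The fingertips are centred over the green cap (cap at about (270,345) in the crop) and clear of red. Now I'll press slowly.

```bash
python3 -m jog '{"xyz":[[0,0,-0.2],[0,0,-0.2],[0,0,-0.1],[0,0,-0.1]],"angular":[[0,0,0],[0,0,0],[0,0,0],[0,0,0]]}'
python3 -m jog '{"xyz":[[0,0,-0.08],[0,0,-0.08]],"angular":[[0,0,0],[0,0,0]]}'
```

```text
time: 9.85
tool_pos: [561.5, -109.1, 72.9]
tcp_rot: [3.139, -0.01, -0.243]
contact_force: [-0.5, 0.6, -0.5]
grip_width: 0.4
time: 10.05
tool_pos: [561.5, -109.0, 69.7]
tcp_rot: [3.139, -0.01, -0.243]
contact_force: [0.6, 0.5, 3.2]
grip_width: 0.4
```

```bash
python3 -m jog '{"xyz":[[0,0,-0.07],[0,0,-0.07]],"angular":[[0,0,0],[0,0,0]]}'
python3 -m jog '{"xyz":[[0,0,-0.06]],"angular":[[0,0,0]]}'
python3 -m jog '{"xyz":[[0,0,-0.06]],"angular":[[0,0,0]]}'
```

```text
time: 10.25
tool_pos: [561.5, -109.0, 67.3]
tcp_rot: [3.139, -0.01, -0.243]
contact_force: [-1.2, 0.2, 4.4]
grip_width: 0.3
time: 10.35
tool_pos: [561.5, -109.0, 66.2]
tcp_rot: [3.139, -0.01, -0.243]
contact_force: [-2.5, 0.9, 7.6]
grip_width: 0.2
time: 10.45
tool_pos: [561.6, -109.0, 66.0]
tcp_rot: [3.139, -0.011, -0.243]
contact_force: [-5.6, 2.6, 16.9]
grip_width: 0.6
```

It bottomed out at z=66.0, which is the full 6 mm of travel. I'll release and withdraw.

```bash
python3 -m jog '{"xyz":[[0,0,0.1],[0,0,0.2],[0,0,0.4],[0,0,0.8],[0,0,1],[0,0,1],[0,0,1],[0,0,1],[0,0,1]],"angular":[[0,0,0],[0,0,0],[0,0,0],[0,0,0],[0,0,0],[0,0,0],[0,0,0],[0,0,0],[0,0,0]]}'
python3 -m jog '{"xyz":[[-0.5,-1,0.5],[-0.5,-1,0.5],[-0.5,-1,0],[-0.5,-1,0],[-0.5,-1,0],[-0.5,-1,0],[-0.5,-1,0],[-0.3,-1,0],[0,0,0]],"angular":[[0,0,0],[0,0,0],[0,0,0],[0,0,0],[0,0,0],[0,0,0],[0,0,0],[0,0,0],[0,0,0]]}'
python3 - <<'E'
from plant import capture,bot
import cv2
for n in("scene","top"):
    im=cv2.cvtColor(capture(n),cv2.COLOR_RGB2BGR)
    cv2.imwrite(f"pics/{n}4.png",im)
E
```

```text
time: 11.35
tool_pos: [559.9, -108.5, 199.0]
tcp_rot: [3.14, -0.005, -0.243]
contact_force: [1.4, -0.1, -0.8]
grip_width: 0.7
time: 12.25
tool_pos: [482.9, -274.2, 226.1]
tcp_rot: [3.138, -0.016, -0.241]
contact_force: [0.8, 0.5, -0.8]
grip_width: 0.8
```

View pics/scene4.png

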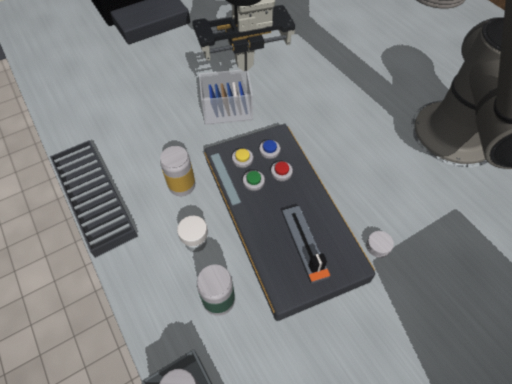

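View pics/top4.png

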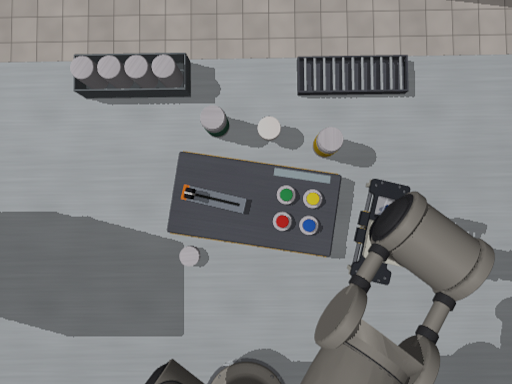

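Everything stands where it was, the selector is at the orange stripe ((190,193) in the top view), and the arm is clear. One numeric check before handing in.

```bash
python3 - <<'E'
from h import *
im=cv2.imread('pics/top4.png');hs=cv2.cvtColor(im,cv2.COLOR_BGR2HSV)
for n in('top','scene'):
  for k in (0,4):
    im=cv2.imread(f'pics/{n}{k}.png');hs=cv2.cvtColor(im,cv2.COLOR_BGR2HSV)
    m=cv2.inRange(hs,(50,130,60),(85,255,255));x0,y0,x1,y1=(270,180,300,210) if n=='top' else (240,165,268,190)
    M=cv2.moments(m[y0:y1,x0:x1],True);print(n,k,M['m10']/M['m00']+x0,M['m01']/M['m00']+y0,M['m00'])
im=cv2.imread('pics/top4.png');g=im.max(2)[180:206,180:206]
w=(g<35).astype(np.uint8);N,L,S,C=cv2.connectedComponentsWithStats(w);print(S[1:],C[1:]+180,proj('top',[[563.4,136.5,104.5]]))
E
```

```text
top 0 286.0450450450451 194.38738738738738 111.0
top 4 286.0450450450451 194.38738738738738 111.0
scene 0 253.475 177.425 120.0
scene 4 253.45299145299145 177.3846153846154 117.0
[[ 6  8 10  5 32]
 [ 5 14  9  5 29]
 [15 14 11  4 21]] [[190.46875    189.9375    ]
 [189.13793103 196.24137931]
 [200.23809524 195.47619048]] [[188.13431392 193.40594642]]
```

```bash
python3 - <<'E'
from plant import bot
print(bot.close_job())
E
```

```text
the job is handed in; nothing more can be done
None
```

The selector is set for tall cans and the green start button was pressed after it. I handed the job in at about 12.4 s of the 43 s allowed.

- **Selector:** I pushed it with closed fingertips at about 2 N along the track. It met the firm stop at the orange-striped end where I had predicted, with the force peaking at about 12 N. After I backed off, the scene camera showed its top at (318,258), as predicted. The final top view puts it within about 2 pixels (roughly 5 mm) of the predicted end position, so the firm stop is the stronger evidence.
- **Start button:** I pressed it the full 6 mm, with the fingertips going from z = 72 to z = 66, about 17 N at the bottom. I then let it come back up, and the last pictures show the green cap where it was before the press, within 0.1 pixel in both views.
- **Everything else:** The arm ended clear, with the force reading back at its no-contact level. By eye in the last pictures, the cans, chuck, lids and other buttons look unmoved.
- **First approach:** The fingers came in about 6 mm off the track's centre line and lightly touched the selector. I backed off and re-centred before pushing.

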